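# Take the left-hand blanking cap off a fuel-gas cylinder

### The arm

A 7-joint arm with a two-finger parallel gripper is mounted at the origin on the work surface. World frame = base frame: x ahead of the robot, y to its left, z up, the work surface at z = 0. Lengths are in m, angles in rad, forces in N, time in s.
With the tool pointing down it reaches from about 0.4 to 0.875 m from the base axis. Payload 19.3 kg.
Tool frame: the origin (TCP) lies between the finger pads; the fingertips stand 17 mm ahead of it and the grasp point (between the pads) lies 2 mm behind it (tips_ahead is the distance from the TCP to the fingertips, in m); z points along the fingers, y is the line along which they close (so a half turn about z gives the same grasp; the last joint's range is limited). The gripper opens to 85 mm and grips with 20 to 120 N. Pads are 22 mm wide; open, the fingers measure 114 mm over their backs; the gripper's body (76 mm by 85 mm) begins 54 mm behind the grasp point. The pads swing forward as they close: fully open they stand 13 mm farther back than shut.
Start: joints at [-1.303, 0.521, -0.036, 1.599, 0.021, 1.021, -0.113], TCP at [0.207, 0.59, 0.248] pointing down, gripper open.
Joint ranges: [-2.91, 2.91], [-0.3, 2.13], [-1.5, 1.42], [0.17, 2.43], [-1.26, 4.41], [0.16, 1.93], [-2.52, 2.52]. Speed limits (rad/s): [1.89, 1.89, 2.39, 2.39, 3.01, 3.01, 3.01].

### API

Orientations are given as a unit quaternion [x, y, z, w].
In Python, from station import * gives the robot as it stands. The module is installed in compiled form; this text tells all that it offers.
- The arm moves only by the shell command python3 -m jog 'ROWS' [FORCE]. ROWS is a JSON object whose one key "rows" holds one flat list of numbers, 7 for each row, row after row: the shift along the world's x, y, z in units of 40 mm (1.0 is 40 mm), then the turn, a rotation vector about the world's x, y, z in units of 6 degrees (1.0 is 6 degrees), then the opening, from 0 (shut) to 1 (fully open). In form: {"rows": [dx, dy, dz, ax, ay, az, fingers, dx, dy, dz, ax, ay, az, fingers, ...]}. A call has exactly 8 rows; each row shifts and turns the commanded pose from where the row before left it; what a row does not reach is not made up. A row lasts 1/12 s, in which the tool goes at most 41.7 mm and 7.16 degrees, less where a joint would pass 70% of its speed; a pose out of reach is approached as far as the arm can. A call is refused whole if a number of a shift passes 1 or a number of a turn 1, either way. A call with a gripper value outside its range is refused whole. The fingers move at their own pace and stop on an object; FORCE is the grip in N (left out, the last holds). Time passes only in rows, so rows that do not move let the fingers close, or fill a call up. It gives the time, the measured TCP pose, the force, the opening and the grip force at its end, in the units of the state.
- state(): the state, without advancing time (a new reading comes with each control period).
- capture(name): name is "scene" or "side" or "wrist"; returns the picture (480x640x3 uint8, red, green, blue); there is no depth.
- camera_params(name): a dict with "fx", "fy", "cx", "cy" (pixels), "dist_coeffs" ([k1, k2, p1, p2, k3] as OpenCV has them; the pictures are not rectified), "xyz" and "orientation" of the camera in the world. Camera axes: x right, y down, z forward; pixel columns grow to the right and rows downward; lengths in m; the calibration is good to about 2 mm. A picture is of the moment at which its call begins: read the wrist's pose just before it. camera_params takes no time and is no camera call; for the wrist camera it gives the pose at the moment of the call.
- sign_off(): hands the job in; it is judged then, once.
Trained networks look in the newest picture that a camera, given by its name, has taken for a name from the list of things; names that differ only in an ending like _2 or _b are one class to them, and where a whole thing is asked for, a point or a joint stands for the part that bears it (a point fixed in the world has none). Each returns a list of dicts, best first, with "score" (0 to 1); they miss things now and then, are a little off and sometimes report something else, mostly with a low value. They report only what shows in the picture. A call takes as long as a camera call. They do not tell look-alikes from the thing itself.
- find_in(camera, thing): "box" ([centre column, centre row, width, height] in pixels, round what is visible of it).
- cut_out(camera, thing): "pixels" (480x640 bool, what is visible of it) and "box" ([centre column, centre row, width, height] in pixels, round what is visible of it).
The state is a dict: "clock": time; "joints": joint angles; "joint_velocities": joint speeds; "effort": joint torques, N m; "eef_pos": TCP position; "tcp_rot": TCP orientation; "ft_force": force on the tool from outside, world axes, zero at the start; "ft_torque": the same for the moment, N m; "grip_width": finger opening in m; "gripper_force": force on a finger pad.
Only numpy, scipy, OpenCV 4.12 (cv2) and the standard library are available. Lean on these libraries where they do the work, as an engineer would, in place of code of your own. Each camera call takes 0.05 s, during which the arm holds its last target. There are 200 camera calls.

### The job

Unscrew the brass blanking cap from the outlet of the small fuel-gas cylinder so that the burner can be connected, and stand the cap mouth down in the cream tray. Fuel-gas threads are left-handed, so the cap loosens clockwise seen from above: make sure of it by feel with a small turn, never force the cap, let it climb as it unscrews and lift it only once it has come free of its thread. Set it down rather than dropping it, and leave the burner, the bottle and the instrument case where they are.

Things in the scene. Friction and masses are not known exactly. Their poses are not given: they have to be found in the camera images.
- cap: Brass hexagon cap, corners notched (the left-hand mark), hand-tight on the outlet. 36 mm across flats, 34 mm high (flats plain up to 32 mm), 0.14 to 0.22 kg. Origin: centre of its open underside, z up its axis. The flats' normals lie along its x axis and every 60 degrees from it. It resists loosening with 0.25 N m, and almost nothing once free; the other way it binds within 5 degrees.
- cylinder: Grey steel gas cylinder, 110 mm in diameter, strapped in a bench holder (base 156 mm across) that does not move. Origin: centre of the underside, z up. Brass valve on top, 30 mm square; its flange, 44 mm across, has its top 190 mm above the origin. A closed valve handwheel, 36 mm across, stands out 44 mm along the cylinder's +y, its top 182 mm up; leave it.
- outlet (a point): Point on the cylinder's axis at the top of the flange, where the cap's rim sits when home; z up. The threaded spigot, 25 mm across, stands 24 mm above it. Coarse thread: the cap climbs several mm (how steeply is not known) and is free after about a third of a turn; more does no harm. It has about 1 mm of axial play and spoils if cap and cylinder bear on each other with over 20 N.
- tray: Shallow cream plastic tray, 200 mm (its x) by 150 mm (its y), walls 28 mm high and 5 mm thick, floor 5 mm thick, fixed. Origin: centre of the underside.
- burner: Laboratory gas burner, loose: round grey foot 82 mm across, steel tube 150 mm high, brass hose nozzle reaching 56 mm along its x. Origin: centre of the underside. Bystander.
- bottle: White plastic bottle, loose, 72 mm in diameter, 130 mm high. Origin: centre of the underside. Bystander.
- case: Open white case of dissecting instruments, loose: box 100 mm (its x) by 170 mm (its y), 22 mm high, its raised lid along the +x edge 117 mm high. Origin: centre of the box's underside. Bystander.
Not all that is in view belongs to the job. Of the things like the cap, leave any that is turquoise; of the rest the larger one is meant.

How it is judged:
On the way:
1. the cap is off the outlet, lifted clear above it (z of cap in the frame of outlet above 0.03 m), for 0.1 s.
At the end, for the whole second after the job is handed in: the cap stands upright, mouth down, on the floor inside the tray (within 80 mm of its centre along its length and 55 mm across, underside under 9 mm above the tray's own underside, tilted less than 0.1 rad), at rest and let go (x of cap in the frame of tray between -0.08 and 0.08 m and y of cap in the frame of tray between -0.055 and 0.055 m and z of cap in the frame of tray below 0.009 m and angle between cap's own z axis and vertical below 0.1 rad and linear speed of cap below 0.02 m/s); the robot touches nothing.
It fails at once if the cap is forced on its thread: cap and cylinder bear on each other with over 20 N (contact force between cap and cylinder above 20 N).
It fails at once if the cap is dropped or slammed into the tray (over 0.35 m/s just above its floor) (x of cap in the frame of tray between -0.1 and 0.1 m and y of cap in the frame of tray between -0.08 and 0.08 m and z of cap in the frame of tray below 0.025 m and linear speed of cap above 0.35 m/s).
It fails at once if the burner is moved by over 20 mm (distance of burner from where it was at the start of the episode above 0.02 m).
It fails at once if the bottle is moved by over 20 mm (distance of bottle from where it was at the start of the episode above 0.02 m).
It fails at once if the instrument case is moved by over 20 mm (distance of case from where it was at the start of the episode above 0.02 m).
It also fails if it takes over 69 s, if anything falls off the work surface, if the arm or the gripper's body presses on something with over 40 N, if the wrist force passes 120 N, or if a joint passes its speed limit or range.

## Working session

There is one attempt and no reset: what is moved stays moved. The work goes in short steps, Python scripts to look and compute and a shell command to move; the robot and the scene stay as the last step left them, time stands still between calls to the robot, and variables do not carry over. Pictures are saved under pics/ and viewed, at most 10 in all, crops included, and the job is handed in when it is done.

```bash
mkdir -p pics; python3 - <<'E'
from station import *
import cv2,numpy as np
for c in ("scene","side"):
    im=capture(c); cv2.imwrite(f"pics/{c}0.png",im[:,:,::-1])
    p=camera_params(c); print(c,{k:np.round(v,4).tolist() for k,v in p.items()})
    for t in ("cap","cylinder","tray","burner","bottle","case"):
        print(t,[(np.round(d["box"]).tolist(),round(d["score"],2)) for d in find_in(c,t)][:4])
s=state();print(s["clock"],s["eef_pos"],s["tcp_rot"],s["grip_width"],s["ft_force"])
E
```

```text
scene {'fx': 461.1598, 'fy': 461.1598, 'cx': 324.0318, 'cy': 241.603, 'dist_coeffs': [-0.0465, 0.0, 0.0, 0.0, 0.0], 'xyz': [1.0036, -0.162, 0.8277], 'orientation': [0.796, 0.5321, -0.1664, -0.2357]}
cap [([314.0, 255.0, 23.0, 23.0], 0.86), ([387.0, 178.0, 25.0, 32.0], 0.73), ([352.0, 191.0, 13.0, 14.0], 0.71)]
cylinder [([375.0, 224.0, 71.0, 94.0], 0.73)]
tray [([170.0, 266.0, 116.0, 113.0], 0.91)]
burner [([311.0, 354.0, 48.0, 54.0], 0.65)]
bottle [([453.0, 292.0, 47.0, 51.0], 0.55)]
case [([471.0, 198.0, 110.0, 66.0], 0.62)]
side {'fx': 561.3571, 'fy': 561.3571, 'cx': 319.732, 'cy': 242.4106, 'dist_coeffs': [-0.0836, 0.0, 0.0, 0.0, 0.0], 'xyz': [0.3168, -0.7278, 0.8123], 'orientation': [0.8941, -0.1495, 0.0591, -0.4181]}
cap [([312.0, 307.0, 20.0, 28.0], 0.7), ([291.0, 186.0, 21.0, 27.0], 0.68), ([232.0, 277.0, 15.0, 20.0], 0.57)]
cylinder [([298.0, 241.0, 71.0, 102.0], 0.85)]
tray [([315.0, 429.0, 171.0, 103.0], 0.97)]
burner [([424.0, 297.0, 43.0, 74.0], 0.74)]
bottle [([368.0, 210.0, 33.0, 65.0], 0.85), ([298.0, 240.0, 73.0, 102.0], 0.36)]
case [([261.0, 192.0, 62.0, 92.0], 0.96), ([297.0, 240.0, 74.0, 102.0], 0.23)]
0.7 [0.20713547 0.58965522 0.24827927] [ 1.68119277e-01  9.85766660e-01 -2.62609717e-05 -1.23865515e-05] 0.08527206353398466 [1.11269757 0.35652066 0.10228986]
```

View pics/scene0.png

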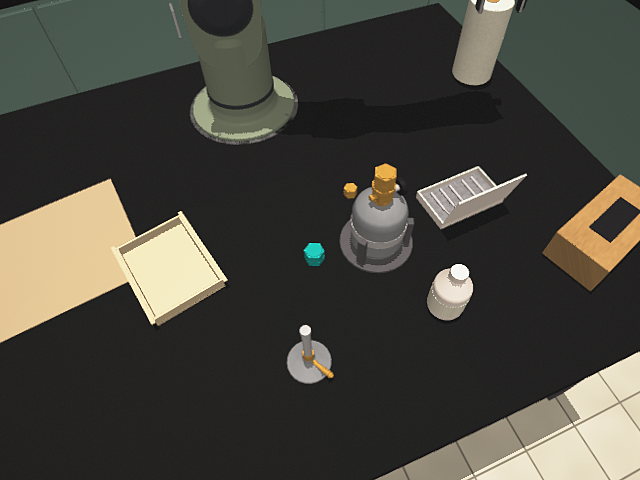

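View pics/side0.png

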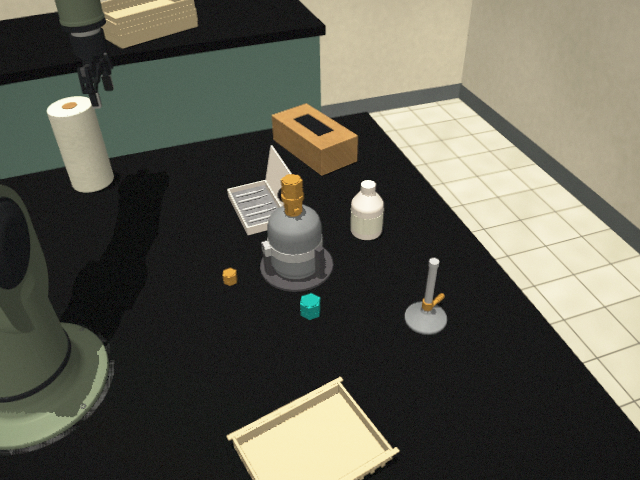

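```bash
cat > h.py <<'E'
from station import *
import cv2,numpy as np
from scipy.spatial.transform import Rotation as R
def cam(c):
    p=camera_params(c); p={k:np.array(v) for k,v in p.items()}
    p["K"]=np.array([[p["fx"],0,p["cx"]],[0,p["fy"],p["cy"]],[0,0,1.]]); p["R"]=R.from_quat(p["orientation"]).as_matrix()
    return p
def ray(p,uv):
    q=cv2.undistortPoints(np.array([[uv]],float),p["K"],p["dist_coeffs"])[0,0]
    return p["R"]@np.array([q[0],q[1],1])
def on_z(p,uv,z):
    d=ray(p,uv); return p["xyz"]+d*(z-p["xyz"][2])/d[2]
def tri(ps,uvs):
    A=np.zeros((3,3));b=np.zeros(3)
    for p,uv in zip(ps,uvs):
        d=ray(p,uv);d/=np.linalg.norm(d);M=np.eye(3)-np.outer(d,d);A+=M;b+=M@p["xyz"]
    return np.linalg.solve(A,b)
def proj(p,X):
    rv=cv2.Rodrigues(p["R"].T)[0]; return cv2.projectPoints(np.atleast_2d(X).astype(float),rv,-p["R"].T@p["xyz"],p["K"],p["dist_coeffs"])[0][:,0]
E
python3 - <<'E'
from h import *
S,D=cam("scene"),cam("side")
a=capture("scene");b=capture("side")
def crop(im,u,v,r): return cv2.resize(im[v-r:v+r,u-r:u+r],(380,380),interpolation=cv2.INTER_CUBIC)
cv2.imwrite("pics/crop1.png",np.hstack([crop(a,365,205,65),crop(b,280,230,80)])[:,:,::-1])
print("captop tri",tri([S,D],[(387,178),(291,186)]))
# tray corners on z=.028 (outer rim top) scene picks
T=[on_z(S,u,.028) for u in [(113,250),(181,213),(227,281),(156,322)]]
print(np.round(T,3),np.mean(T,0))
print("tray side",[np.round(on_z(D,u,.028),3) for u in [(229,436),(340,380),(398,453)]])
print("burner",on_z(S,(309,362),.01),on_z(D,(426,319),.01))
print("bottle top",tri([S,D],[(459,271),(368,186)]))
print("cyl base",on_z(S,(376,242),.0),on_z(D,(297,265),.0))
print("case", tri([S,D],[(420,195),(228,190)]))
for u in [(420,195),(479,168),(443,226)]: print(on_z(S,u,.022))
print("lid top",[on_z(S,u,.117) for u in [(526,176),(450,213)]], [on_z(D,u,.117) for u in [(269,150),(292,180)]])
print("small",tri([S,D],[(350,191),(230,277)]),"turq",tri([S,D],[(314,255),(310,307)]))
E
```

```text
captop tri [0.53588575 0.14064084 0.20432911]
[[ 0.357 -0.387  0.028]
 [ 0.318 -0.233  0.028]
 [ 0.521 -0.185  0.028]
 [ 0.555 -0.334  0.028]] [ 0.43767777 -0.28453013  0.028     ]
tray side [array([ 0.316, -0.235,  0.028]), array([ 0.516, -0.192,  0.028]), array([ 0.553, -0.347,  0.028])]
burner [ 0.73026611 -0.09237308  0.01      ] [ 0.72332821 -0.1019937   0.01      ]
bottle top [0.71975872 0.19695654 0.12643607]
cyl base [ 5.35584861e-01  1.37243290e-01 -1.11022302e-16] [ 5.38006113e-01  1.38542959e-01 -1.11022302e-16]
case [0.46196819 0.28566671 0.07800328]
[0.47223768 0.27545828 0.022     ]
[0.45396981 0.44305057 0.022     ]
[0.56651485 0.27951244 0.022     ]
lid top [array([0.57468503, 0.44909229, 0.117     ]), array([0.59653398, 0.25559513, 0.117     ])] [array([0.56046487, 0.43049754, 0.117     ]), array([0.57621078, 0.28637466, 0.117     ])]
small [0.39259051 0.13928443 0.01052762] turq [ 0.52306488 -0.00074323  0.01382136]
```

View pics/crop1.png

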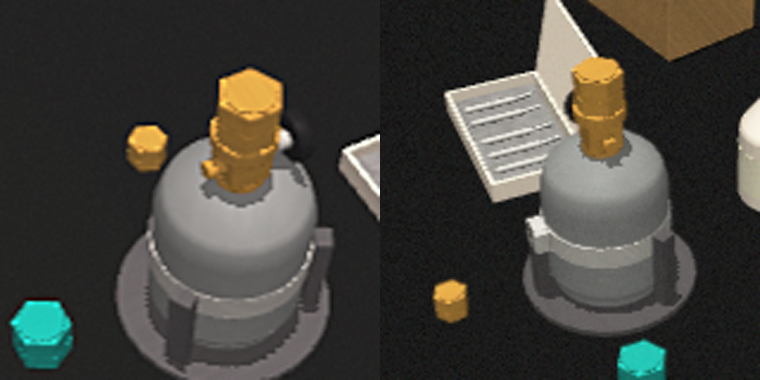

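Three caps are in view in the scene picture: the brass one on the cylinder valve (387,172), a small brass one on the bench (350,191) and a turquoise one on the bench (314,255). The crop confirms that the one on the valve is meant. It is the larger of the two brass caps and it sits on the outlet at about (0.536, 0.139). The handwheel lies behind it, toward the case.

```bash
python3 - <<'E'
from h import *
S,D=cam("scene"),cam("side")
print("towel base",on_z(S,(473,77),0),on_z(D,(91,180),0))
b=on_z(D,(91,180),0)
for h in (.2,.25,.3): print(h,proj(D,[b[0],b[1],h]))
W=cam("wrist");s=state();Rt=R.from_quat(s["tcp_rot"]).as_matrix()
print("cam in tool",Rt.T@(W["xyz"]-s["eef_pos"]),np.round(Rt.T@W["R"],3),W["fx"],W["cx"],W["cy"],W["dist_coeffs"])
E
python3 -m jog '{"rows":[0,0,0.8,0,0,0,1, 0,0,1,0,0,0,1, 0,0,1,0,0,0,1, 0,0,0.9,0,0,0,1, 0,0,0,0,0,0,1, 0,0,0,0,0,0,1, 0,0,0,0,0,0,1, 0,0,0,0,0,0,1]}' 40
```

```text
towel base [0.13590423 0.63712815 0.        ] [0.11377936 0.64703701 0.        ]
0.2 [[ 69.33859094 112.31644287]]
0.25 [[63.45525567 93.57748386]]
0.3 [[57.3775945  74.04401602]]
cam in tool [ 0.08188505  0.00017893 -0.12496173] [[-0.    -0.948 -0.318]
 [ 1.    -0.    -0.   ]
 [ 0.    -0.318  0.948]] 428.6539205497096 321.4876332637169 237.97599272980295 [0.01058861 0.         0.         0.         0.        ]
clock: 1.47
eef_pos: [0.207, 0.5893, 0.395]
tcp_rot: [0.168, 0.986, -0.001, -0.0]
ft_force: [0.3, 0.1, -0.4]
grip_width: 0.0856
gripper_force: 0.0
```

```bash
python3 -m jog '{"rows":[0.5,-0.7,0,0,0,0,1, 0.5,-0.7,0,0,0,0,1, 0.5,-0.7,0,0,0,0,1, 0.5,-0.7,0,0,0,0,1, 0.5,-0.7,0,0,0,0,1, 0.5,-0.7,0,0,0,0,1, 0.5,-0.7,0,0,0,0,1, 0.5,-0.7,0,0,0,0,1]}'
python3 -m jog '{"rows":[0.52,-0.7,0,0,0,0,1, 0.52,-0.7,0,0,0,0,1, 0.52,-0.7,0,0,0,0,1, 0.52,-0.7,0,0,0,0,1, 0.52,-0.7,0,0,0,0,1, 0.52,-0.7,0,0,0,0,1, 0.52,-0.7,0,0,0,0,1, 0,0,0,0,0,0,1]}'
python3 -m jog '{"rows":[0.5,-0.4,0,0,0,0,1, 0,0,0,0,0,0,1, 0,0,0,0,0,0,1, 0,0,0,0,0,0,1, 0,0,0,0,0,0,1, 0,0,0,0,0,0,1, 0,0,0,0,0,0,1, 0,0,0,0,0,0,1]}'
python3 - <<'E'
from h import *
W=cam("wrist");im=capture("wrist");cv2.imwrite("pics/w1.png",im[:,:,::-1])
print(state()["joints"],state()["eef_pos"],state()["ft_torque"])
for t in ("cap",):
  for d in cut_out("wrist",t): 
    print(d["box"],d["score"]); np.save("mask%d.npy"%round(d["box"][0]),d["pixels"])
E
```

```text
clock: 2.13
eef_pos: [0.3676, 0.3639, 0.3954]
tcp_rot: [0.168, 0.986, -0.001, -0.0]
ft_force: [0.7, 0.9, -0.2]
grip_width: 0.0854
gripper_force: 0.0
clock: 2.8
eef_pos: [0.5155, 0.1635, 0.3953]
tcp_rot: [0.172, 0.985, -0.002, 0.0]
ft_force: [0.2, 0.1, 0.4]
grip_width: 0.0856
gripper_force: 0.0
clock: 3.47
eef_pos: [0.5325, 0.154, 0.3963]
tcp_rot: [0.168, 0.986, 0.0, 0.0]
ft_force: [0.2, -0.4, 0.5]
grip_width: 0.0852
gripper_force: 0.0
[-0.57205297  0.28804183  0.24226018  1.58942031 -0.07138706  1.27267325
  0.9149475 ] [0.53261356 0.15388096 0.39637377] [-0.00125429 -0.0272445  -0.02747594]
[196.6, 202.6, 43.1, 35.2] 0.98
[300.1, 222.3, 53.1, 62.6] 0.93
[310.1, 175.3, 128.1, 137.0] 0.75
[269.8, 49.0, 25.4, 28.2] 0.67
```

View pics/w1.png

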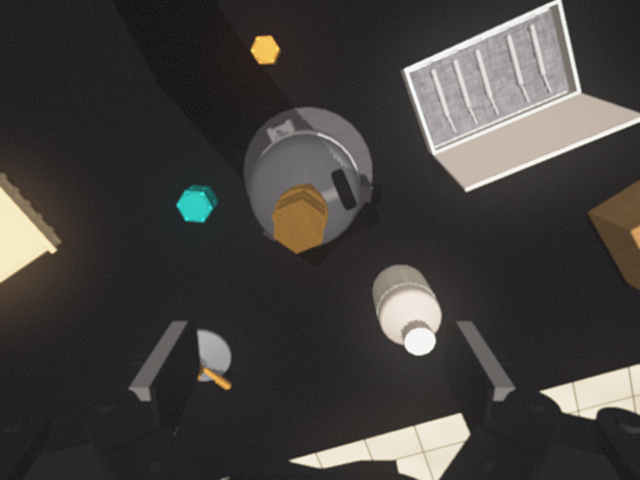

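The cap's hexagonal top is centred at about (300,226), with the handwheel at (344,188). Next I fit the hexagon's centre and yaw.

```bash
cat > fit.py <<'E'
from h import *
from scipy.optimize import differential_evolution
def hexa(x,y,yaw,z,r=.018/np.cos(np.pi/6)):
    a=yaw+np.pi/6+np.arange(6)*np.pi/3
    return np.c_[x+r*np.cos(a),y+r*np.sin(a),np.full(6,z)]
def fit(W,im,x0,y0,ztop,out=None):
    g=cv2.GaussianBlur(im.astype(np.float32),(0,0),1.0)
    def cost(v):
        H=hexa(v[0],v[1],v[2],ztop); c=H.mean(0); s=0
        P=[];Q=[]
        for k in range(6):
            for t in np.linspace(.2,.8,9):
                p=H[k]*(1-t)+H[(k+1)%6]*t; d=(p-c)*.08
                P.append(p-d);Q.append(p+d)
        a=proj(W,np.array(P)).astype(np.float32);b=proj(W,np.array(Q)).astype(np.float32)
        f=lambda u:cv2.remap(g,u[:,:1],u[:,1:],cv2.INTER_LINEAR)[:,0]
        d=np.linalg.norm(f(a)-f(b),axis=1).reshape(6,9).mean(1)
        return -np.minimum(d,40).mean()
    r=differential_evolution(cost,[(x0-.012,x0+.012),(y0-.012,y0+.012),(0,np.pi/3)],seed=1,popsize=20,tol=1e-6)
    if out:
        x,y=proj(W,[r.x[0],r.x[1],ztop])[0];x,y=int(x),int(y)
        c=cv2.resize(im[y-50:y+50,x-50:x+50],(600,600),interpolation=cv2.INTER_CUBIC)[:,:,::-1].copy()
        for z,col in ((ztop,(0,0,255)),(ztop-.034,(0,255,0))):
            q=(proj(W,hexa(*r.x,z))-[x-50,y-50]+.5)*6
            cv2.polylines(c,[q.astype(int)],True,col,1)
        cv2.imwrite(out,c)
    return r.x,r.fun
E
python3 - <<'E'
from fit import *
W=cam("wrist");im=capture("wrist")
for z in (.222,.224,.226): 
    x,f=fit(W,im,.536,.139,z,"pics/fit1.png" if z==.224 else None); print(z,x[:2],np.degrees(x[2]),f)
for c in ("scene","side"):
    x,f=fit(cam(c),capture(c),.536,.139,.224); print(c,x[:2],np.degrees(x[2]),f)
m=np.load("mask300.npy");print(np.argwhere(m).mean(0))
E
```

```text
0.222 [0.53637458 0.13533193] 6.034696187752596 -39.21315383911133
0.224 [0.53592428 0.13557942] 6.281645343974788 -39.23805618286133
0.226 [0.53548865 0.13576697] 6.151440428463971 -39.258907318115234
scene [0.5370821  0.13501611] 25.201305869798116 -33.80064392089844
side [0.53374815 0.13303096] 13.96411667404345 -29.02707862854004
[221.10267857 299.48417208]
```

View pics/fit1.png

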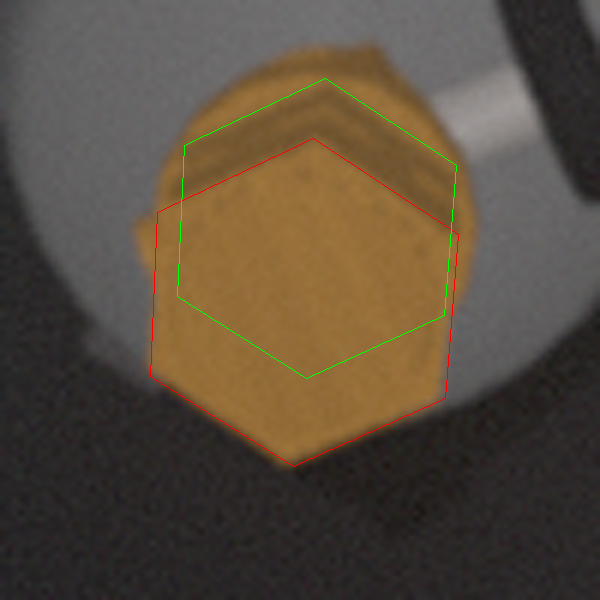

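```bash
python3 -m jog '{"rows":[0.08,-0.46,-0.6,0,0,-0.75,1, 0,0,-0.6,0,0,0,1, 0,0,-0.6,0,0,0,1, 0,0,-0.6,0,0,0,1, 0,0,0,0,0,0,1, 0,0,0,0,0,0,1, 0,0,0,0,0,0,1, 0,0,0,0,0,0,1]}' 20
python3 - <<'E'
from fit import *
W=cam("wrist");im=capture("wrist")
for z in (.223,.225): 
    x,f=fit(W,im,.536,.136,z,"pics/fit2.png" if z==.225 else None); print(z,x[:2],np.degrees(x[2]),f)
s=state();r=R.from_quat(s["tcp_rot"]).as_matrix();print(s["eef_pos"],np.degrees(np.arctan2(r[1,1],r[0,1])),r[:,2],s["joints"])
E
```

```text
clock: 4.38
eef_pos: [0.5366, 0.1354, 0.3018]
tcp_rot: [0.207, 0.978, 0.001, 0.001]
ft_force: [-0.7, -0.2, -0.1]
grip_width: 0.0857
gripper_force: 0.0
0.223 [0.53477505 0.13576582] 46.99518022321263 -40.0
0.225 [0.5356337  0.13587234] 59.70308659397746 -40.0
[0.53652335 0.13543599 0.30171472] 66.14326446508286 [ 1.94368473e-03  7.94652071e-04 -9.99997795e-01] [-0.54137619  0.35878494  0.24928427  1.73865493 -0.09997896  1.05440539
  0.8963494 ]
```

View pics/fit2.png

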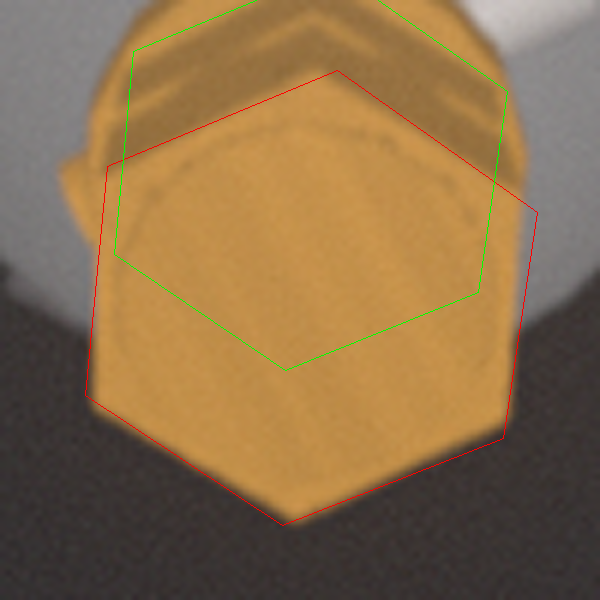

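```bash
sed -i 's/np.minimum(d,40)/np.sqrt(d)/; s/(p-c)\*.08/(p-c)*.06/' fit.py; python3 - <<'E'
from fit import *
W=cam("wrist");im=capture("wrist")
for z in (.218,.222,.226): 
    x,f=fit(W,im,.536,.136,z,"pics/fit3.png" if z==.222 else None); print(z,x[:2],np.degrees(x[2]),f)
E
```

```text
0.218 [0.53796369 0.13446242] 4.7901842129470165 -9.244354248046875
0.222 [0.53641031 0.1351048 ] 4.491083385162066 -9.719522476196289
0.226 [0.5349547  0.13585944] 5.047890092420892 -9.660500526428223
```

View pics/fit3.png

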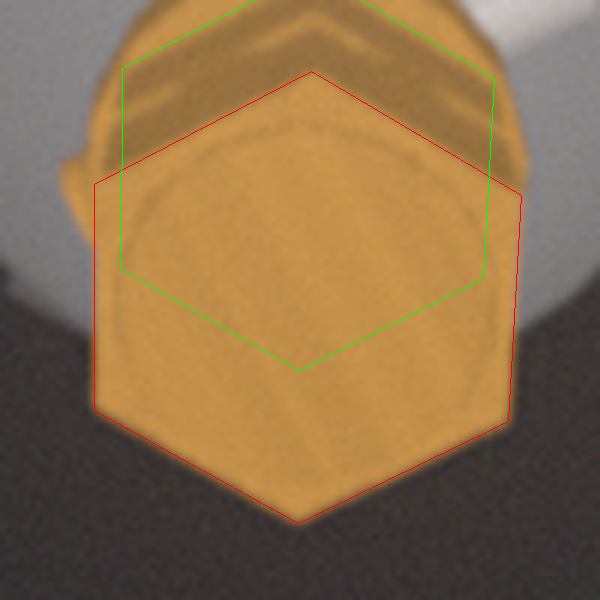

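```bash
python3 -m jog '{"rows":[-0.01,0,-0.5,0,0,-0.25,1, 0,0,-0.5,0,0,0,1, 0,0,-0.5,0,0,0,1, 0,0,-0.35,0,0,0,1, 0,0,-0.22,0,0,0,1, 0,0,0,0,0,0,1, 0,0,0,0,0,0,1, 0,0,0,0,0,0,1]}' 20
python3 -m jog '{"rows":[0,0,0,0,0,0,0.6, 0,0,0,0,0,0,0.55, 0,0,0,0,0,0,0.53, 0,0,0,0,0,0,0.51, 0,0,0,0,0,0,0.49, 0,0,0,0,0,0,0.48, 0,0,0,0,0,0,0.48, 0,0,0,0,0,0,0.48]}' 20
```

```text
clock: 5.15
eef_pos: [0.5361, 0.1354, 0.2186]
tcp_rot: [0.22, 0.976, 0.0, 0.001]
ft_force: [1.2, 0.4, 0.6]
grip_width: 0.0854
gripper_force: 0.0
clock: 5.82
eef_pos: [0.5356, 0.1353, 0.2175]
tcp_rot: [0.219, 0.976, -0.0, -0.0]
ft_force: [-0.5, -0.4, -0.3]
grip_width: 0.0413
gripper_force: 0.0
```

```bash
python3 - <<'E'
from h import *
im=capture("wrist");cv2.imwrite("pics/w2.png",im[:,:,::-1])
s=state();print(s["eef_pos"],s["ft_force"],s["ft_torque"],s["grip_width"],s["gripper_force"])
E
```

```text
[0.53554849 0.13525797 0.21747021] [-0.41340663  0.11688596  0.46639619] [ 0.00752298 -0.01851832 -0.03518639] 0.04098488503643336 0.0
```

View pics/w2.png

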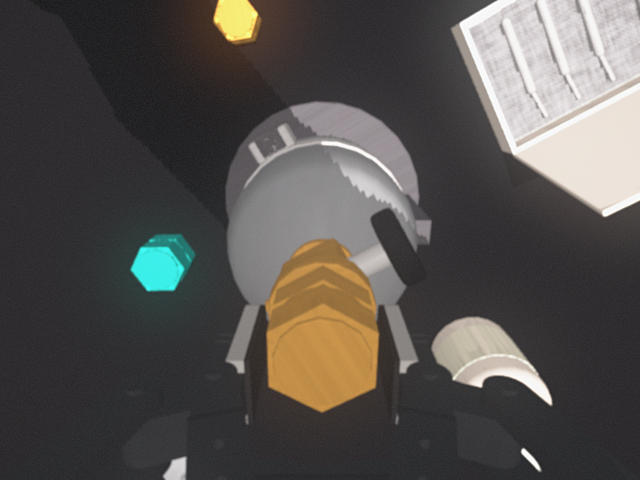

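The cap sits centred between the pads, with about 15 px clear on each side. I close at low force.

```bash
python3 -m jog '{"rows":[0,0,0,0,0,0,0.45, 0,0,0,0,0,0,0.43, 0,0,0,0,0,0,0.42, 0,0,0,0,0,0,0.41, 0,0,0,0,0,0,0.4, 0,0,0,0,0,0,0.38, 0,0,0,0,0,0,0.36, 0,0,0,0,0,0,0.36]}' 20; python3 -c "
from station import *
s=state();print(s['eef_pos'],s['ft_force'],s['ft_torque'],s['gripper_force'])"
```

```text
clock: 6.53
eef_pos: [0.5356, 0.1353, 0.2176]
tcp_rot: [0.219, 0.976, 0.0, 0.0]
ft_force: [-1.5, -0.2, 3.6]
grip_width: 0.0357
gripper_force: 20.3
[0.53557076 0.13525887 0.21758894] [-1.46374694 -0.24784992  3.61381967] [-0.02740835  0.23403767 -0.02999968] 20.311312479626622
```

```bash
python3 -m jog '{"rows":[0,0,0,0,0,0,0.36, 0,0,0,0,0,-0.1,0.36, 0,0,0,0,0,-0.1,0.36, 0,0,0,0,0,-0.1,0.36, 0,0,0,0,0,-0.1,0.36, 0,0,0,0,0,-0.1,0.36, 0,0,0,0,0,0,0.36, 0,0,0,0,0,0,0.36]}' 30; cat > s.py <<'E'
from station import *; import numpy as np
s=state();x,y=s['tcp_rot'][:2];print(np.round(s['eef_pos'],4),'yaw',round(np.degrees(2*np.arctan2(y,x))-90,2),'F',np.round(s['ft_force'],1),'T',np.round(s['ft_torque'],3),s['gripper_force'],s['grip_width'],'j7',s['joints'][6])
E
python3 s.py
```

```text
clock: 7.2
eef_pos: [0.5357, 0.1355, 0.2176]
tcp_rot: [0.245, 0.969, 0.0, 0.0]
ft_force: [-0.7, 1.8, 5.4]
grip_width: 0.0354
gripper_force: 30.0
[0.5357 0.1355 0.2176] yaw 61.61 F [-0.7  1.8  5.4] T [0.187 0.101 0.038] 30.00918357637829 0.03536057901000475 j7 0.8527655352366923
```

```bash
python3 -m jog '{"rows":[0,0,0,0,0,-0.1,0.36, 0,0,0.004,0,0,-0.1,0.36, 0,0,0.004,0,0,-0.1,0.36, 0,0,0,0,0,-0.1,0.36, 0,0,0,0,0,-0.1,0.36, 0,0,0,0,0,-0.1,0.36, 0,0,0,0,0,0,0.36, 0,0,0,0,0,0,0.36]}' 30; python3 s.py
```

```text
clock: 7.87
eef_pos: [0.5356, 0.1355, 0.2177]
tcp_rot: [0.275, 0.961, 0.0, 0.0]
ft_force: [3.8, 4.0, -4.1]
grip_width: 0.0351
gripper_force: 30.3
[0.5356 0.1355 0.2177] yaw 58.06 F [ 3.8  4.  -4.1] T [ 0.874 -0.827  0.243] 30.324761224856047 0.035119325889294596 j7 0.7994861844936346
```

It moves against about 0.24 N m, which matches the loosening resistance, so clockwise is right. I carry on in small steps and watch Fz.

```bash
python3 -m jog '{"rows":[0,0,0,0,0,-0.2,0.36, 0,0,0,0,0,-0.2,0.36, 0,0,0,0,0,-0.2,0.36, 0,0,0,0,0,-0.2,0.36, 0,0,0,0,0,-0.2,0.36, 0,0,0,0,0,0,0.36, 0,0,0,0,0,0,0.36, 0,0,0,0,0,0,0.36]}' 30; python3 s.py
```

```text
clock: 8.53
eef_pos: [0.5357, 0.1356, 0.2177]
tcp_rot: [0.325, 0.946, 0.0, 0.0]
ft_force: [3.9, 3.5, -5.4]
grip_width: 0.0353
gripper_force: 30.4
[0.5357 0.1356 0.2177] yaw 52.06 F [ 3.9  3.5 -5.4] T [ 0.945 -0.843  0.191] 30.42536404674138 0.035302415853042064 j7 0.709982176395609
```

```bash
python3 -m jog '{"rows":[0,0,0,0,0,-0.3,0.36, 0,0,0,0,0,-0.3,0.36, 0,0,0,0,0,-0.3,0.36, 0,0,0,0,0,-0.3,0.36, 0,0,0,0,0,-0.3,0.36, 0,0,0,0,0,0,0.36, 0,0,0,0,0,0,0.36, 0,0,0,0,0,0,0.36]}' 30; python3 s.py
```

```text
clock: 9.2
eef_pos: [0.5357, 0.1357, 0.2179]
tcp_rot: [0.398, 0.917, 0.0, 0.0]
ft_force: [4.0, 5.1, -3.1]
grip_width: 0.0356
gripper_force: 30.7
[0.5357 0.1357 0.2179] yaw 43.07 F [ 4.   5.1 -3.1] T [ 1.05  -0.835  0.183] 30.702397463901434 0.03564323419450965 j7 0.5760306857832121
```

```bash
python3 -m jog '{"rows":[0,0,0.002,0,0,-0.3,0.36, 0,0,0.002,0,0,-0.3,0.36, 0,0,0.002,0,0,-0.3,0.36, 0,0,0.002,0,0,-0.3,0.36, 0,0,0.002,0,0,-0.3,0.36, 0,0,0,0,0,-0.3,0.36, 0,0,0,0,0,0,0.36, 0,0,0,0,0,0,0.36]}' 30; python3 s.py
```

```text
clock: 9.87
eef_pos: [0.5359, 0.1358, 0.2184]
tcp_rot: [0.483, 0.876, 0.0, 0.0]
ft_force: [3.1, 5.5, -0.7]
grip_width: 0.0355
gripper_force: 31.1
[0.5359 0.1358 0.2184] yaw 32.26 F [ 3.1  5.5 -0.7] T [ 1.149 -0.838  0.239] 31.073085302200525 0.03549748389393436 j7 0.4156533588097029
```

```bash
python3 -m jog '{"rows":[0.002,0.003,0.003,0,0,-0.3,0.36, 0.002,0.003,0.003,0,0,-0.3,0.36, 0,0.003,0.003,0,0,-0.3,0.36, 0,0,0.003,0,0,-0.3,0.36, 0,0,0.003,0,0,-0.3,0.36, 0,0,0,0,0,-0.3,0.36, 0,0,0,0,0,0,0.36, 0,0,0,0,0,0,0.36]}' 30; python3 s.py
```

```text
clock: 10.53
eef_pos: [0.536, 0.136, 0.2191]
tcp_rot: [0.563, 0.826, 0.0, 0.0]
ft_force: [3.9, 3.7, 1.8]
grip_width: 0.0354
gripper_force: 31.2
[0.536  0.136  0.2191] yaw 21.45 F [3.9 3.7 1.8] T [ 0.83  -0.752  0.213] 31.230629831461556 0.03537941163420155 j7 0.2556592542073367
```

```bash
python3 -m jog '{"rows":[0.003,0.002,0.004,0,0,-0.3,0.36, 0.003,0.002,0.004,0,0,-0.3,0.36, 0,0,0.004,0,0,-0.3,0.36, 0,0,0.004,0,0,-0.3,0.36, 0,0,0.004,0,0,-0.3,0.36, 0,0,0.004,0,0,-0.3,0.36, 0,0,0,0,0,0,0.36, 0,0,0,0,0,0,0.36]}' 30; python3 s.py
```

```text
clock: 11.2
eef_pos: [0.5362, 0.1361, 0.2199]
tcp_rot: [0.638, 0.77, 0.0, 0.0]
ft_force: [4.5, 4.8, -1.7]
grip_width: 0.0352
gripper_force: 30.9
[0.5362 0.1361 0.2199] yaw 10.65 F [ 4.5  4.8 -1.7] T [ 0.746 -0.964  0.218] 30.89183834805226 0.03515470051349826 j7 0.0966486751496324
```

```bash
python3 -m jog '{"rows":[0.004,0.004,0.004,0,0,-0.4,0.36, 0.004,0.004,0.004,0,0,-0.4,0.36, 0,0,0.004,0,0,-0.4,0.36, 0,0,0.004,0,0,-0.4,0.36, 0,0,0.004,0,0,-0.4,0.36, 0,0,0.004,0,0,-0.4,0.36, 0,0,0,0,0,0,0.36, 0,0,0,0,0,0,0.36]}' 30; python3 s.py
```

```text
clock: 11.87
eef_pos: [0.5365, 0.1362, 0.2208]
tcp_rot: [0.73, 0.684, 0.0, 0.0]
ft_force: [5.6, 1.9, -1.3]
grip_width: 0.0353
gripper_force: 31.3
[0.5365 0.1362 0.2208] yaw -3.72 F [ 5.6  1.9 -1.3] T [ 0.492 -0.992  0.288] 31.282908313814914 0.03534768864357389 j7 -0.11327905160595653
```

```bash
python3 -m jog '{"rows":[0.004,0.004,0.005,0,0,-0.4,0.36, 0.004,0.004,0.005,0,0,-0.4,0.36, 0,0,0.005,0,0,-0.4,0.36, 0,0,0.004,0,0,-0.4,0.36, 0,0,0.004,0,0,-0.4,0.36, 0,0,0.004,0,0,-0.4,0.36, 0,0,0,0,0,0,0.36, 0,0,0,0,0,0,0.36]}' 30; python3 s.py
```

```text
clock: 12.53
eef_pos: [0.5368, 0.1362, 0.2218]
tcp_rot: [0.81, 0.587, 0.0, 0.0]
ft_force: [6.3, 1.2, -4.1]
grip_width: 0.0352
gripper_force: 31.5
[0.5368 0.1362 0.2218] yaw -18.12 F [ 6.3  1.2 -4.1] T [ 0.134 -1.092  0.201] 31.520685449295343 0.035176446482114036 j7 -0.3220673361209922
```

```bash
python3 -m jog '{"rows":[0.006,0,0.002,0,0,-0.4,0.36, 0.006,0,0.003,0,0,-0.4,0.36, 0,0,0.003,0,0,-0.4,0.36, 0,0,0.004,0,0,-0.4,0.36, 0,0,0.004,0,0,-0.4,0.36, 0,0,0.004,0,0,-0.4,0.36, 0,0,0,0,0,0,0.36, 0,0,0,0,0,0,0.36]}' 30; python3 s.py
```

```text
clock: 13.2
eef_pos: [0.5372, 0.1362, 0.2232]
tcp_rot: [0.877, 0.481, 0.0, -0.0]
ft_force: [0.1, 1.2, 8.7]
grip_width: 0.0351
gripper_force: 33.2
[0.5372 0.1362 0.2232] yaw -32.54 F [0.1 1.2 8.7] T [ 0.138 -0.03   0.01 ] 33.20092708091579 0.03512895979887105 j7 -0.5283517752554077
```

```bash
python3 -m jog '{"rows":[0.006,0,0.004,0,0,-0.4,0.36, 0.006,0,0.004,0,0,-0.4,0.36, 0,0,0.004,0,0,-0.4,0.36, 0,0,0.004,0,0,-0.4,0.36, 0,0,0.004,0,0,-0.4,0.36, 0,0,0.004,0,0,-0.4,0.36, 0,0,0,0,0,0,0.36, 0,0,0,0,0,0,0.36]}' 30; python3 s.py
```

```text
clock: 13.87
eef_pos: [0.5373, 0.1361, 0.2236]
tcp_rot: [0.93, 0.368, -0.0, -0.0]
ft_force: [-1.1, -1.6, 2.2]
grip_width: 0.035
gripper_force: 32.4
[0.5373 0.1361 0.2236] yaw -46.87 F [-1.1 -1.6  2.2] T [-0.264  0.234  0.018] 32.38143613344164 0.03503378127779864 j7 -0.7319904014601543
```

The torque has fallen to about 0, so the cap looks free. I add some extra turn, then try a gentle lift.

```bash
python3 -m jog '{"rows":[0,0,0.006,0,0,-0.6,0.36, 0,0,0.006,0,0,-0.6,0.36, 0,0,0.006,0,0,-0.6,0.36, 0,0,0.006,0,0,-0.6,0.36, 0,0,0.006,0,0,-0.6,0.36, 0,0,0.006,0,0,-0.6,0.36, 0,0,0,0,0,0,0.36, 0,0,0,0,0,0,0.36]}' 30; python3 s.py
```

```text
clock: 14.53
eef_pos: [0.5373, 0.1363, 0.2248]
tcp_rot: [0.982, 0.188, -0.0, 0.0]
ft_force: [0.8, -2.1, -1.6]
grip_width: 0.0357
gripper_force: 31.9
[0.5373 0.1363 0.2248] yaw -68.38 F [ 0.8 -2.1 -1.6] T [-0.112 -0.022  0.031] 31.916148110376525 0.035727201625364316 j7 -1.0352847600695918
```

```bash
python3 -m jog '{"rows":[0,0,0.012,0,0,0,0.36, 0,0,0.012,0,0,0,0.36, 0,0,0.012,0,0,0,0.36, 0,0,0.012,0,0,0,0.36, 0,0,0.012,0,0,0,0.36, 0,0,0,0,0,0,0.36, 0,0,0,0,0,0,0.36, 0,0,0,0,0,0,0.36]}' 40; python3 s.py
```

```text
clock: 15.2
eef_pos: [0.5376, 0.1364, 0.2274]
tcp_rot: [0.983, 0.186, 0.0, -0.0]
ft_force: [-0.3, 0.4, -1.5]
grip_width: 0.0353
gripper_force: 43.6
[0.5376 0.1364 0.2274] yaw -68.55 F [-0.3  0.4 -1.5] T [-0.011 -0.015 -0.019] 43.59075656332152 0.03533063631749243 j7 -1.040193403223487
```

```bash
python3 -m jog '{"rows":[0,0,0.1,0,0,0,0.36, 0,0,0.2,0,0,0,0.36, 0,0,0.3,0,0,0,0.36, 0,0,0.4,0,0,0,0.36, 0,0,0.5,0,0,0,0.36, 0,0,0.5,0,0,0,0.36, 0,0,0.3,0,0,0,0.36, 0,0,0,0,0,0,0.36]}' 50; python3 s.py
python3 -m jog '{"rows":[-0.1,-0.4,0,0,0,0,0.36, -0.15,-0.6,0,0,0,0,0.36, -0.2,-0.8,0,0,0,0,0.36, -0.2,-0.8,0,0,0,0,0.36, -0.2,-0.8,0,0,0,0,0.36, -0.2,-0.8,0,0,0,0,0.36, -0.2,-0.8,0,0,0,0,0.36, -0.2,-0.8,0,0,0,0,0.36]}'
python3 -m jog '{"rows":[-0.2,-0.8,0,0,0,0,0.36, -0.2,-0.8,0,0,0,0,0.36, -0.2,-0.8,0,0,0,0,0.36, -0.2,-0.8,0,0,0,0,0.36, -0.2,-0.8,0,0,0,0,0.36, -0.2,-0.8,0,0,0,0,0.36, -0.1,-0.3,0,0,0,0,0.36, 0,0,0,0,0,0,0.36]}'
python3 s.py
```

```text
clock: 15.87
eef_pos: [0.5384, 0.1364, 0.3223]
tcp_rot: [0.983, 0.186, 0.002, -0.001]
ft_force: [-0.5, 0.1, -1.7]
grip_width: 0.035
gripper_force: 52.7
[0.5384 0.1364 0.3223] yaw -68.56 F [-0.5  0.1 -1.7] T [ 0.007 -0.001 -0.04 ] 52.69764469572692 0.03499131768097409 j7 -1.1248699440596024
clock: 16.53
eef_pos: [0.4784, -0.0971, 0.319]
tcp_rot: [0.983, 0.186, -0.0, -0.0]
ft_force: [1.4, 0.0, -1.2]
grip_width: 0.0348
gripper_force: 52.6
clock: 17.2
eef_pos: [0.4252, -0.3028, 0.3191]
tcp_rot: [0.983, 0.184, -0.001, 0.0]
ft_force: [0.0, -0.2, -2.0]
grip_width: 0.035
gripper_force: 52.6
[ 0.4252 -0.3028  0.3191] yaw -68.84 F [ 0.  -0.2 -2. ] T [ 0.01   0.112 -0.038] 52.6271399151301 0.03497435917727088 j7 -0.297588895278557
```

```bash
python3 -m jog '{"rows":[0.1,0.15,-0.4,0,0,0,0.36, 0.1,0.15,-0.7,0,0,0,0.36, 0.11,0.15,-0.9,0,0,0,0.36, 0,0,-0.9,0,0,0,0.36, 0,0,-0.9,0,0,0,0.36, 0,0,-0.7,0,0,0,0.36, 0,0,-0.5,0,0,0,0.36, 0,0,0,0,0,0,0.36]}'; python3 s.py
python3 - <<'E'
from h import *
a=capture("scene")
m=[d for d in cut_out("scene","cap") if d["score"]>.3]; print([(np.round(d["box"]),d["score"]) for d in m])
d=cut_out("scene","tray");print(d[0]["box"])
b=capture("side");cv2.imwrite("pics/t1.png",np.hstack([cv2.resize(a[170:350,80:270],(400,380)),cv2.resize(b[330:480,220:400],(400,380))])[:,:,::-1])
E
```

```text
clock: 17.87
eef_pos: [0.4381, -0.2801, 0.1159]
tcp_rot: [0.983, 0.186, -0.002, -0.002]
ft_force: [-0.8, -0.0, -1.4]
grip_width: 0.0352
gripper_force: 52.6
[ 0.4381 -0.2801  0.1159] yaw -68.54 F [-0.8 -0.  -1.4] T [0.046 0.029 0.003] 52.57634050431079 0.03524598209307426 j7 -0.11006969810444836
[(array([313., 254.,  22.,  26.]), 0.9), (array([161., 241.,  25.,  27.]), 0.85), (array([350., 192.,  16.,  16.]), 0.51)]
[171.1, 268.9, 119.0, 109.7]
```

View pics/t1.png

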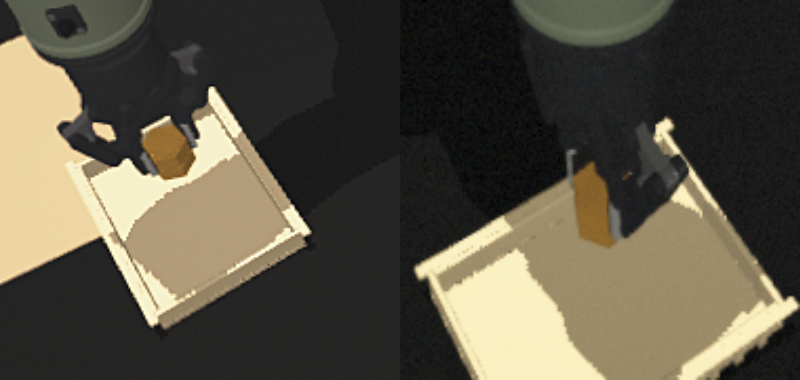

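The cap hangs upright over the middle of the tray, at scene (161,241). I lower it slowly and feel for the floor.

```bash
python3 -m jog '{"rows":[0,0,-0.3,0,0,0,0.36, 0,0,-0.4,0,0,0,0.36, 0,0,-0.4,0,0,0,0.36, 0,0,-0.3,0,0,0,0.36, 0,0,-0.2,0,0,0,0.36, 0,0,-0.1,0,0,0,0.36, 0,0,-0.1,0,0,0,0.36, 0,0,0,0,0,0,0.36]}'
python3 -m jog '{"rows":[0,0,-0.05,0,0,0,0.36, 0,0,-0.04,0,0,0,0.36, 0,0,-0.03,0,0,0,0.36, 0,0,-0.03,0,0,0,0.36, 0,0,-0.02,0,0,0,0.36, 0,0,-0.02,0,0,0,0.36, 0,0,0,0,0,0,0.36, 0,0,0,0,0,0,0.36]}'; python3 s.py
```

```text
clock: 18.73
eef_pos: [0.44, -0.2816, 0.0472]
tcp_rot: [0.983, 0.186, -0.0, -0.0]
ft_force: [0.1, 0.3, -2.0]
grip_width: 0.0345
gripper_force: 52.6
clock: 19.4
eef_pos: [0.4399, -0.2816, 0.0398]
tcp_rot: [0.983, 0.186, -0.0, -0.0]
ft_force: [-0.0, -0.1, -1.8]
grip_width: 0.0351
gripper_force: 52.6
[ 0.4399 -0.2816  0.0398] yaw -68.56 F [-0.  -0.1 -1.8] T [0.035 0.003 0.006] 52.633618729232694 0.03506761532829541 j7 -0.01249540838675507
```

```bash
python3 -m jog '{"rows":[0,0,-0.03,0,0,0,0.36, 0,0,-0.03,0,0,0,0.36, 0,0,-0.02,0,0,0,0.36, 0,0,-0.02,0,0,0,0.36, 0,0,-0.02,0,0,0,0.36, 0,0,-0.02,0,0,0,0.36, 0,0,0,0,0,0,0.36, 0,0,0,0,0,0,0.36]}'; python3 s.py
```

```text
clock: 20.07
eef_pos: [0.4399, -0.2816, 0.0342]
tcp_rot: [0.983, 0.186, -0.0, -0.0]
ft_force: [0.2, 0.9, -1.7]
grip_width: 0.0347
gripper_force: 52.6
[ 0.4399 -0.2816  0.0342] yaw -68.56 F [ 0.2  0.9 -1.7] T [ 0.025 -0.001 -0.013] 52.63344554863579 0.03472986451605989 j7 -0.00565048254352101
```

```bash
python3 -m jog '{"rows":[0,0,-0.01,0,0,0,0.36, 0,0,-0.01,0,0,0,0.36, 0,0,-0.01,0,0,0,0.36, 0,0,-0.01,0,0,0,0.36, 0,0,-0.01,0,0,0,0.36, 0,0,0,0,0,0,0.36, 0,0,0,0,0,0,0.36, 0,0,0,0,0,0,0.36]}'; python3 s.py
```

```text
clock: 20.73
eef_pos: [0.44, -0.2816, 0.0327]
tcp_rot: [0.983, 0.186, 0.0, -0.0]
ft_force: [-2.5, 2.4, 13.2]
grip_width: 0.0351
gripper_force: 54.4
[ 0.44   -0.2816  0.0327] yaw -68.57 F [-2.5  2.4 13.2] T [ 0.636  0.605 -0.015] 54.430049096408766 0.03506452803724867 j7 -0.003198723429839621
```

The cap touched the floor at TCP z = 0.0327, as predicted. I ease off, open slowly and then rise.

```bash
python3 -m jog '{"rows":[0,0,-0.0,0,0,0,0.36, 0,0,0.01,0,0,0,0.38, 0,0,0,0,0,0,0.41, 0,0,0,0,0,0,0.43, 0,0,0,0,0,0,0.46, 0,0,0,0,0,0,0.5, 0,0,0,0,0,0,0.56, 0,0,0,0,0,0,0.6]}' 20; python3 s.py
python3 -m jog '{"rows":[0,0,0,0,0,0,0.62, 0,0,0.1,0,0,0,0.62, 0,0,0.2,0,0,0,0.62, 0,0,0.4,0,0,0,0.62, 0,0,0.6,0,0,0,0.62, 0,0,0.8,0,0,0,0.62, 0,0,0.9,0,0,0,0.62, 0,0,0.9,0,0,0,0.62]}'
python3 -m jog '{"rows":[0,0,0.5,0,0,0,0.62, 0,0,0.3,0,0,0,0.62, 0,0,0,0,0,0,0.62, 0,0,0,0,0,0,0.62, 0,0,0,0,0,0,0.62, 0,0,0,0,0,0,0.62, 0,0,0,0,0,0,0.62, 0,0,0,0,0,0,0.62]}'
python3 - <<'E'
from fit import *
W=cam("wrist");im=capture("wrist");cv2.imwrite("pics/end.png",im[:,:,::-1])
print([(np.round(d["box"]),d["score"]) for d in find_in("wrist","cap")])
x,f=fit(W,im,.440,-.2816,.038);print(x,f)
capture("scene");S=cam("scene")
for d in find_in("scene","cap"): print(np.round(d["box"]),np.round(on_z(S,d["box"][:2],.022),3))
E
```

```text
clock: 21.4
eef_pos: [0.44, -0.2816, 0.0326]
tcp_rot: [0.983, 0.186, 0.0, 0.0]
ft_force: [-0.0, -0.7, -0.0]
grip_width: 0.0509
gripper_force: 0.0
[ 0.44   -0.2816  0.0326] yaw -68.56 F [-0.  -0.7 -0. ] T [-0.004  0.027  0.023] 0.0 0.05091023373680153 j7 -0.0036996348446800354
clock: 22.07
eef_pos: [0.4392, -0.2816, 0.1907]
tcp_rot: [0.983, 0.186, -0.0, -0.0]
ft_force: [1.3, 0.2, -0.0]
grip_width: 0.053
gripper_force: 0.0
clock: 22.73
eef_pos: [0.4396, -0.2816, 0.22]
tcp_rot: [0.983, 0.186, -0.001, -0.0]
ft_force: [-1.0, 0.4, -0.6]
grip_width: 0.0531
gripper_force: 0.0
[(array([322., 206.,  48.,  59.]), 0.86)]
[ 0.43916617 -0.28162688  0.87496435] -6.598461627960205
[314. 253.  20.  22.] [0.523 0.    0.022]
[172. 266.  25.  22.] [ 0.44  -0.279  0.022]
[452. 291.  50.  52.] [0.709 0.216 0.022]
```

View pics/end.png

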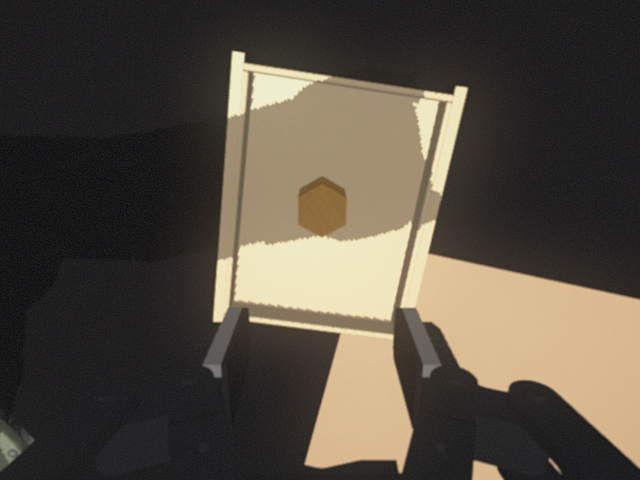

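The cap stands upright near the tray's centre at (322,206), with the solid top face up. The gripper is clear.

```bash
python3 -c "
from station import *
print(sign_off())"
```

```text
the job is handed in; nothing more can be done
None
```

The cap came off clockwise without being forced and now stands mouth down near the centre of the cream tray. The gripper is clear, and I handed the job in at about 23 s; no verdict was returned.

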